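Re-index the photo slide rail

ROBOT

A 7-joint arm with a two-finger parallel gripper is mounted at the origin on a cart in front of the work surface, level with it; the furniture and walls round the work are solid. World frame = base frame: x ahead of the robot, y to its left, z up, the work surface at z = 0. Lengths are in m, angles in rad, forces in N, time in s.
With the tool pointing down it reaches from about 0.425 to 0.825 m from the base axis. Payload 3.6 kg.
Tool frame: the origin (TCP) lies at the very end of the fingers, on their centre line; the grasp point (between the pads) lies 19 mm behind it; z points along the fingers, y is the line along which they close (so a half turn about z gives the same grasp; the last joint's range is limited). The gripper opens to 93 mm and grips with 3 to 60 N. Pads are 15 mm wide; open, the fingers measure 128 mm over their backs; the gripper's body (75 mm by 188 mm) begins 65 mm behind the grasp point.
Start: joints at [-1.147, 0.615, -0.013, 1.423, 0.008, 1.103, -0.04], TCP at [0.283, 0.585, 0.219] pointing down, gripper open.
Joint ranges: [-3.12, 3.12], [-0.3, 2.06], [-1.34, 1.32], [0.26, 2.42], [-1.36, 4.5], [0.01, 1.98], [-2.84, 2.84]. Speed limits (rad/s): [2.79, 2.79, 3.14, 3.14, 3.14, 3.14, 3.14].

INTERFACE

Orientations are given as a unit quaternion [w, x, y, z].
In Python, from rig import ctrl gives the robot as it stands.
- The arm moves only by the tool arm_command, never from a script. Its arguments are lists of equal length, an entry for each row: "claw": the opening in per cent of the stroke, from 0 (shut) to 100 (fully open); "linear": the shift along the tool's x, y, z in units of 25 mm (1.0 is 25 mm), a list of three; "turn": the turn about the tool's z in units of 6 degrees (1.0 is 6 degrees). In form: {"claw": [claw, ...], "linear": [[tx, ty, tz], ...], "turn": [turn, ...]}. A call has 1 to 8 rows; each row shifts and turns the commanded pose from where the row before left it, along the tool's axes as they then stand; what a row does not reach is not made up. A row lasts 1/12 s, in which the tool goes at most 41.7 mm and 7.16 degrees, less where a joint would pass 70% of its speed; a pose out of reach is approached as far as the arm can. A call is refused whole if a number of a shift passes 1 or a number of a turn 1, either way. A call with a gripper value outside its range is refused whole. The fingers move at their own pace and stop on an object; the grip force is fixed at half the most. Time passes only in rows, so rows that do not move let the fingers close. It gives the time, the measured TCP pose, the force, the opening and the grip force at its end, in the units of the state.
- ctrl.get_state(): the state, without advancing time (a new reading comes with each control period).
- ctrl.grab_frame(name): name is "side" or "top"; returns a dict with "image" (480x640x3 uint8, red, green, blue), "z_map" (480x640 float32, m along the optical axis (not along the pixel's ray), 0 where there is no reading), "fx", "fy", "cx", "cy" (pixels), "dist_coeffs" ([k1, k2, p1, p2, k3] as OpenCV has them; the pictures are not rectified), "T" (4x4, takes a point from camera to world coordinates). Camera axes: x right, y up, looking along -z (the intrinsics and any distortion apply to the point x, -y, -z); pixel columns grow to the right and rows downward; lengths in m; the calibration is good to about 2 mm. A picture is of the moment at which its call begins.
- ctrl.hand_in(): hands the job in; it is judged then, once.
Trained networks look in a picture, given as the dict that the camera call returned (one of the last four; its "shot" number tells which), for a name from the list of things; names that differ only in an ending like _2 or _b are one class to them, and where a whole thing is asked for, a point or a joint stands for the part that bears it (a point fixed in the world has none). Each returns a list of dicts, best first, with "confidence" (0 to 1); they miss things now and then, are a little off and sometimes report something else, mostly with a low value. They report only what shows in the picture. A call takes as long as a camera call.
- ctrl.look_for(thing, picture): "centre" ([row, column] in pixels, amid what is visible of it).
- ctrl.regions_of(thing, picture): "region" (480x640 bool, what is visible of it) and "centre" ([row, column] in pixels, amid what is visible of it).
The state is a dict: "time_s": time; "q": joint angles; "joint_velocities": joint speeds; "joint_torque": joint torques, N m; "ee_pos": TCP position; "orientation": TCP orientation; "wrist_force": force on the tool from outside, world axes, zero at the start; "wrist_torque": the same for the moment, N m; "width": opening from 0.0 (shut) to 1.0 (fully open); "finger_force": force on a finger pad.
Only numpy, scipy, OpenCV 4.12 (cv2) and the standard library are available. Lean on these libraries where they do the work, as an engineer would, in place of code of your own. Each camera call takes 0.05 s, during which the arm holds its last target. There are 200 camera calls.

TASK

Bring the specimen carriage of the photo slide rail to the upright pointer pin: hold its spring-loaded release bar up, slide the carriage along until its centre stands beside the pin, and let go so that the bar catches, fully down, in the notch nearest to the pin. If it lands between two notches, ease the carriage along gently until it drops in; never force the carriage against a caught bar, and leave the small things round the rail where they are.

Things in the scene. Friction and masses are not known exactly. Their poses are not given: they have to be found in the camera images.
- rail: The slide rail, fixed to the table: aluminium base 104 x 340 x 14 mm with two steel guide rods and dark end blocks. Origin: centre of its underside, on the table. y axis along the rail, x across it (front = -x), z up. A tall white box stands on the table behind it on the left: keep the arm clear of that.
- strip_mid (a point): Point on the rail's front side (38 mm in front of its centre line, at its middle), at the height of the notched strip's top (28 mm). The dark steel strip runs along the rail: lands 11 mm long and square notches 9 mm long, 8 mm deep, one every 20 mm. It is bolted through long holes: where the notches lie along the rail differs each time and is NOT given by this point. Axes as the rail's.
- carriage: The carriage, 70 mm long (along the rail): aluminium block, white stage plate (top 37 mm above the table), brown potsherd fixed on it (top 50 mm). It slides only along the rail, 115 mm either way of the rail's middle, with about 1.5 N friction; starts in the rail's -y half. Origin: middle of its length, on the rail's centre line, at table height; axes as the rail's.
- bar_grip (a point): Middle of the release bar's black cross bar: 50 mm long (across the rail, its x), 12 mm thick (along the rail), 12 mm high, on a steel stem 8 mm thick, 38 mm in front of the carriage's centre line, at the carriage's middle. Fully down, this point is 80 mm above the table; below the cross bar the stem is bare for 29 mm, down to the guide block (top 45 mm). Axes as the rail's.
- release_bar (a joint): Lift of the release bar, m: 0 = fully down, its 6 mm wide square foot in a notch (1.5 mm play each way, carriage locked); 0.0075 = foot resting on a land (carriage still slides, by a gentle push, till the foot drops in); above = clear of the strip; 0.014 = upper stop. A spring presses it down with 4 to 6 N; let go, it falls in about 0.1 s. It starts in a notch or on a land.
- pointer_pin (a point): Tip of the pointer: an upright steel pin 5 mm thick on a small black rider at the back edge of the rail, 62 mm behind its centre line; tip 58 mm above the table. It stays put, in the rail's +y half, at least 70 mm from the carriage's start. The carriage's middle belongs beside it (same place along the rail), as near as the notches allow. Axes as the rail's.
- scale_bar: A flat white scale bar, 20 x 112 x 4 mm, lying in front of the rail; leave it. Origin: centre of its underside.
- sherd: A loose brown potsherd, 34 x 39 x 12 mm, in front of the rail; leave it. Origin: centre of its underside.
- vial: A capped glass vial, 23 mm across, 51 mm tall, standing behind the rail; leave it. Origin: centre of its underside.
- tweezers: Steel tweezers, 14 x 122 x 9 mm, lying behind the rail; leave them. Origin: centre of their underside.

How it is judged:
On the way, in this order (a step that is already met when the one before it is completed fails the run):
1. the release bar is lifted clear of the notched strip (value of joint release_bar above 0.0085 m), for 0.2 s.
2. with the bar still off the notches, the carriage reaches the pointer (within 25 mm) (value of joint release_bar above 0.006 m and y of carriage in the frame of pointer_pin between -0.025 and 0.025 m), for 0.1 s.
At the end, for the whole second after the job is handed in: The release bar is fully down (within 1.5 mm) in a notch, the carriage's middle is within 12.5 mm of the pointer pin along the rail (the nearest notch always is), and the carriage is at rest (value of joint release_bar below 0.0015 m and y of carriage in the frame of pointer_pin between -0.0125 and 0.0125 m and linear speed of carriage below 0.005 m/s); the robot touches nothing.
It fails at once if the carriage is forced against the notched strip (over 20 N between the bar's foot and the strip) (contact force between rail and carriage above 20 N).
It fails at once if a bystander is disturbed (moved over 20 mm) (distance of any of scale_bar, sherd, vial, tweezers from where it was at the start of the episode above 0.02 m).
It also fails if it takes over 48 s, if anything falls off the work surface, if the arm or the gripper's body presses on something with over 40 N, if the wrist force passes 120 N, or if a joint passes its speed limit or range.

## Working session

There is one attempt and no reset: what is moved stays moved. The work goes in short steps, Python scripts to look and compute and a tool call to move; the robot and the scene stay as the last step left them, time stands still between calls to the robot, and variables do not carry over. Pictures are saved under pics/ and viewed, at most 10 in all, crops included, and the job is handed in when it is done.

Besides the shell and the picture viewer there is one more tool, called after "Emit:" as a command line: name --pt "numbers of a row" for each row, then --argument value for the rest. arm_command: Moves the arm, as the interface text tells. Its arguments: {"type":"object","properties":{"claw":{"type":"array","items":{"type":"number"}},"linear":{"type":"array","items":{"type":"array","items":{"type":"number"}}},"turn":{"type":"array","items":{"type":"number"}}},"required":["claw","linear","turn"]}

```bash
mkdir -p pics; cat > h.py <<'E'
import numpy as np, cv2
from rig import ctrl
def P(f,px,z=None):
    """pixels (row,col) -> world, by depth"""
    px=np.atleast_2d(px).astype(float)
    K=np.array([[f['fx'],0,f['cx']],[0,f['fy'],f['cy']],[0,0,1.]])
    n=cv2.undistortPoints(px[:,::-1].reshape(-1,1,2).copy(),K,np.array(f['dist_coeffs'],float)).reshape(-1,2)
    T=np.array(f['T']); d=np.c_[n[:,0],-n[:,1],-np.ones(len(n))]
    if z is None:
        s=f['z_map'][px[:,0].round().astype(int),px[:,1].round().astype(int)].astype(float)
    else:
        w=d@T[:3,:3].T; s=(z-T[2,3])/w[:,2]
    return (d*s[:,None])@T[:3,:3].T+T[:3,3]
def save(f,n): cv2.imwrite('pics/'+n,cv2.cvtColor(f['image'],cv2.COLOR_RGB2BGR))
E
python3 - <<'E'
from h import *
np.set_printoptions(precision=4,suppress=True)
s=ctrl.get_state(); print({k:np.round(v,3) for k,v in s.items()})
ims=[]
for n in('top','side'):
    f=ctrl.grab_frame(n); save(f,n+'0.png'); print(n,np.array(f['T']),f['fx'])
    for t in('rail','carriage','bar_grip','release_bar','pointer_pin','vial','tweezers','scale_bar','sherd'):
        try:
            for r in ctrl.regions_of(t,f)[:2]:
                m=np.argwhere(r['region']); p=P(f,m); p=p[f['z_map'][m[:,0],m[:,1]]>0]
                print(t,round(r['confidence'],2),np.round(r['centre']),len(m),np.median(p,0),p.min(0),p.max(0))
        except Exception as e: print(t,e)
E
```

```text
{'time_s': np.float64(0.0), 'q': array([-1.146,  0.616, -0.013,  1.425,  0.008,  1.103, -0.04 ]), 'joint_velocities': array([-0.001, -0.001,  0.001,  0.001, -0.   ,  0.   , -0.   ]), 'joint_torque': array([  0.   , -45.893,   0.209, -16.575,  -0.061,   0.021,   0.   ]), 'ee_pos': array([0.283, 0.584, 0.217]), 'orientation': array([-0.   ,  0.223,  0.975, -0.001]), 'wrist_force': array([ 0.632, -0.179,  0.813]), 'wrist_torque': array([-0.004,  0.01 ,  0.012]), 'finger_force': np.float64(0.0), 'width': np.float64(1.0)}
top [[ 0.0266  0.9862 -0.1635  0.4085]
 [-0.9995  0.029   0.0126 -0.0365]
 [ 0.0171  0.1631  0.9865  0.9331]
 [ 0.      0.      0.      1.    ]] 522.1735314665866
rail 0.7 [259. 274.] 11579 [0.5303 0.0273 0.0171] [ 0.4558 -0.1496 -0.0051] [0.6112 0.2043 0.096 ]
rail 0.65 [230. 232.] 71 [0.5809 0.0999 0.0273] [0.5747 0.0944 0.0217] [0.5895 0.1089 0.0597]
carriage 0.63 [250. 312.] 1913 [ 0.5451 -0.0405  0.0386] [ 0.4801 -0.074   0.0011] [0.6012 0.0015 0.096 ]
bar_grip 0.49 [270. 318.] 202 [ 0.504  -0.0461  0.0925] [ 0.4815 -0.0545  0.047 ] [ 0.5272 -0.0389  0.096 ]
release
[... 802 characters left out ...]
330 [ 0.5355 -0.0547  0.0392] [ 0.4808 -0.0807  0.0028] [0.6152 0.0701 0.0939]
bar_grip 0.78 [249. 307.] 321 [ 0.5047 -0.0521  0.0833] [ 0.4808 -0.0589  0.0019] [0.5831 0.1245 0.0939]
release_bar 0.5 [246. 311.] 261 [ 0.5039 -0.0524  0.0856] [ 0.4808 -0.0589  0.0127] [0.543  0.0661 0.0939]
pointer_pin 0.63 [236. 317.] 69 [0.5829 0.0973 0.0271] [ 0.5743  0.0889 -0.0013] [0.6125 0.1591 0.0561]
tweezers 0.6 [247. 338.] 105 [0.6343 0.0823 0.0031] [ 0.6235  0.0463 -0.0021] [0.6444 0.1252 0.0086]
scale_bar 0.93 [300. 275.] 402 [ 0.4339 -0.0625  0.003 ] [ 0.4198 -0.1157 -0.0006] [0.449  0.0039 0.0059]
sherd 0.56 [259. 243.] 128 [0.4215 0.0898 0.0088] [ 0.4059  0.0819 -0.    ] [0.4353 0.1149 0.0117]
```

View pics/top0.png

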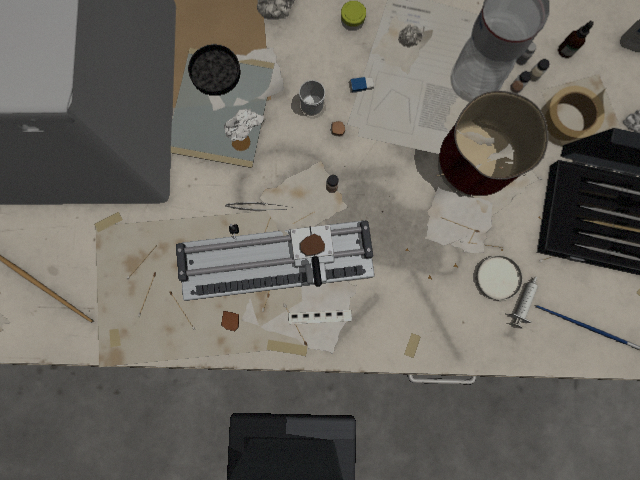

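View pics/side0.png

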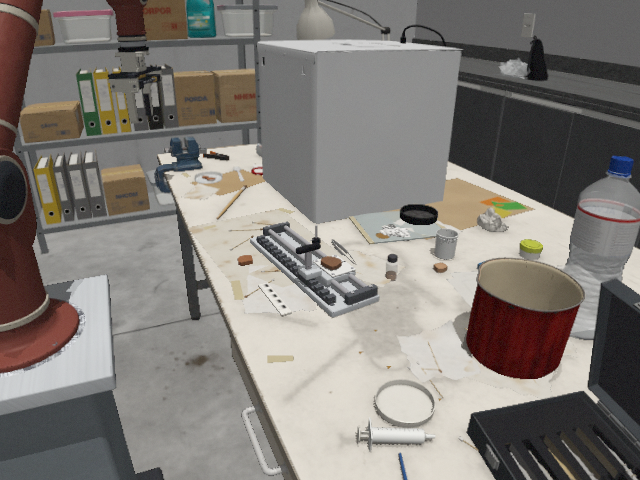

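The top view shows the rail (cols 178–375, rows 222–300), the carriage at about (312,245) and the bar at (318,270). The pin is at (234,230), and the white box sits upper left. The side view shows the bar top at about 0.093, so it probably starts on a land. Next I'll fit the rail frame and the notch positions.

```bash
cat > m.py <<'E'
from h import *
np.set_printoptions(precision=4,suppress=True)
f=ctrl.grab_frame('top')
rr,cc=np.mgrid[215:310,165:390]; px=np.c_[rr.ravel(),cc.ravel()]
p=P(f,px)
# rail rods/blocks/base: everything 10..36mm high in the area; refine box with base top
m=(p[:,2]>.009)&(p[:,2]<.036)&(p[:,0]>.44)&(p[:,0]<.63)
im=np.zeros((95,225),np.uint8); im.ravel()[m]=1
n,l,st,_=cv2.connectedComponentsWithStats(im); k=1+st[1:,4].argmax()
q=p[(l.ravel()==k)&m]
(c,s,a)=cv2.minAreaRect(q[:,:2].astype(np.float32)); print('rect',c,s,a)
E
cat >> m.py <<'E'
def bar():
    out=[]
    for n in('top','side'):
        g=ctrl.grab_frame(n)
        r=ctrl.regions_of('bar_grip',g)
        if r:
            w=np.argwhere(r[0]['region']); w=P(g,w); z=np.percentile(w[:,2],95); t=w[abs(w[:,2]-np.median(w[w[:,2]>.08][:,2]))<.004]
            print(n,'bar',t.mean(0),(t.min(0)+t.max(0))/2,np.median(t[:,2]))
bar()
r=ctrl.regions_of('pointer_pin',f)
if r:
    w=P(f,np.argwhere(r[0]['region'])); print('pin',w[w[:,2]>.035], w[w[:,2]<.035].mean(0))
E
cat > rect.py <<'E'
from h import *
import sys
cx,cy,yaw=map(float,sys.argv[1:4]); z=float(sys.argv[4]); cam=sys.argv[5]; out=sys.argv[6]
f=ctrl.grab_frame(cam)
ys=np.arange(.19,-.19,-.0005); xs=np.arange(.08,-.08,-.0005)
X,Y=np.meshgrid(xs,ys,indexing='ij')
W=np.c_[cx+X.ravel()*np.cos(yaw)-Y.ravel()*np.sin(yaw),cy+X.ravel()*np.sin(yaw)+Y.ravel()*np.cos(yaw),np.full(X.size,z)]
T=np.array(f['T']); C=(W-T[:3,3])@T[:3,:3]; C=C*[1,-1,-1]
K=np.array([[f['fx'],0,f['cx']],[0,f['fy'],f['cy']],[0,0,1.]])
u=cv2.projectPoints(C,np.zeros(3),np.zeros(3),K,np.array(f['dist_coeffs'],float))[0].reshape(X.shape+(2,)).astype(np.float32)
im=cv2.remap(cv2.cvtColor(f['image'],cv2.COLOR_RGB2BGR),u[...,0],u[...,1],cv2.INTER_CUBIC)
cv2.imwrite('pics/'+out,im)
E
python3 m.py
```

```text
rect (0.5325524806976318, 0.08001912385225296) (0.12194081395864487, 0.23255832493305206) 8.701682090759277
top bar [ 0.5041 -0.0462  0.0926] [ 0.5045 -0.0459  0.0927] 0.09276327440244436
side bar [ 0.5038 -0.0521  0.0896] [ 0.5048 -0.0505  0.0891] 0.09013086710515272
```

```bash
python3 - <<'E'
from h import *
np.set_printoptions(precision=4,suppress=True)
f=ctrl.grab_frame('top')
R=np.zeros((480,640),bool)
for r in ctrl.regions_of('rail',f): R|=r['region'] if r['region'].sum()>2000 else False
w=P(f,np.argwhere(R)); w=w[(w[:,2]>.007)&(w[:,2]<.04)]
# yaw minimising robust extents
best=None
for a in np.radians(np.arange(0,10,.1)):
    x=w[:,0]*np.cos(a)+w[:,1]*np.sin(a); y=-w[:,0]*np.sin(a)+w[:,1]*np.cos(a)
    lo,hi=np.percentile(x,[.5,99.5]); l2,h2=np.percentile(y,[.5,99.5])
    if best is None or hi-lo<best[0]: best=(hi-lo,h2-l2,a,(lo+hi)/2,(l2+h2)/2)
_,_,a,x,y=best; print(best,np.degrees(a)); print('c',x*np.cos(a)-y*np.sin(a),x*np.sin(a)+y*np.cos(a))
for g in ctrl.regions_of('pointer_pin',f)[:1]:
    w=P(f,np.argwhere(g['region'])); print('pin',w[w[:,2]>.035],w[(w[:,2]<.035)&(w[:,2]>.018)].mean(0))
c=(x*np.cos(a)-y*np.sin(a),x*np.sin(a)+y*np.cos(a))
import subprocess
subprocess.run(['python3','rect.py',*map(str,(*c,a)),'0.028','top','r1.png'])
E
```

```text
(np.float64(0.1086285286300589), np.float64(0.3353727729550048), np.float64(0.1466076571675237), np.float64(0.5324012206287694), np.float64(-0.05279273659835754)) 8.4
c 0.5344019204521511 0.02554838902161763
pin [[0.5822 0.1019 0.0605]
 [0.583  0.1008 0.057 ]
 [0.5824 0.0986 0.0599]
 [0.5808 0.1021 0.0586]
 [0.581  0.1005 0.0583]
 [0.581  0.0988 0.0583]
 [0.5837 0.0991 0.045 ]
 [0.5807 0.1016 0.0505]
 [0.5808 0.0999 0.0503]
 [0.5817 0.0988 0.0463]
 [0.5798 0.1004 0.0467]
 [0.5813 0.0998 0.0393]] [0.5815 0.1002 0.0268]
```

View pics/r1.png

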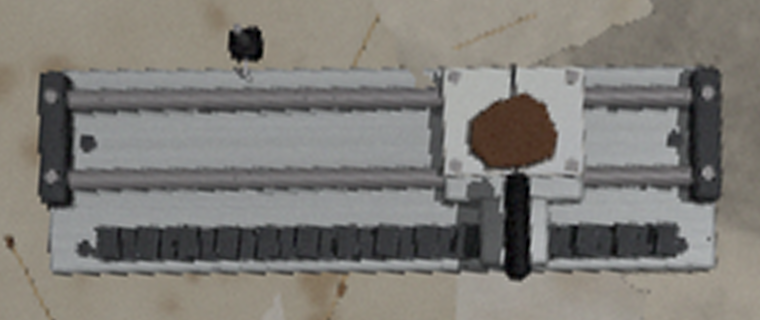

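The rectified view shows the strip in rows 228–258, the pin rider near col 245 and the bar at col 516. I'll zoom on the strip to find the notch phase.

```bash
python3 - <<'E'
from h import *
f=ctrl.grab_frame('top')
cx,cy,a=0.531,0.0250,np.radians(8.7)
K=np.array([[f['fx'],0,f['cx']],[0,f['fy'],f['cy']],[0,0,1.]])
def rect(z,xs,ys):
    X,Y=np.meshgrid(xs,ys,indexing='ij')
    W=np.c_[cx+X.ravel()*np.cos(a)-Y.ravel()*np.sin(a),cy+X.ravel()*np.sin(a)+Y.ravel()*np.cos(a),np.full(X.size,z)]
    T=np.array(f['T']); C=((W-T[:3,3])@T[:3,:3])*[1,-1,-1]
    u=cv2.projectPoints(C,np.zeros(3),np.zeros(3),K,np.array(f['dist_coeffs'],float))[0].reshape(X.shape+(2,)).astype(np.float32)
    return [cv2.remap(i,u[...,0],u[...,1],cv2.INTER_LINEAR) for i in (cv2.cvtColor(f['image'],cv2.COLOR_RGB2BGR),f['z_map'])]+[u]
ys=np.arange(.15,-.01,-.0002); xs=np.arange(-.02,-.06,-.0002)
im,zm,u=rect(.028,xs,ys); cv2.imwrite('pics/z1.png',cv2.resize(np.clip(im*2.5,0,255).astype(np.uint8),None,fx=1,fy=2))
# profile phase
ys=np.arange(.145,-.015,-.0005); xs=np.arange(-.036,-.041,-.0005)
im,zm,u=rect(.028,xs,ys); 
T=np.array(f['T'])
g=im.mean((0,2)); print(np.round(g[::2]).astype(int))
pts=P(f,u[...,::-1].reshape(-1,2))[:,2].reshape(u.shape[:2]).mean(0)*1000; print(np.round(pts[::2]).astype(int))
for s,n in((g,'img'),(pts,'dep')):
    s=s-np.poly1d(np.polyfit(ys,s,2))(ys); c=(s*np.exp(2j*np.pi*ys/.02)).sum(); print(n,abs(c)/len(ys),'max at y=',np.angle(c)/2/np.pi*20,'mm mod 20')
E
```

```text
[104 117 113  80  63  56  56  57  56  56  57  57  55  45  37  35  43  53
  54  54  54  54  51  53  57  55  55  56  56  56  57  57  58  51  31  38
  54  55  55  56  53  44  41  42  49  54  56  56  55  56  57  58  57  53
  44  36  47  56  57  57  57  45  32  47  59  57  56  55  56  57  56  57
  59  48  32  45  59  57  57  57  56  55  43  36  50  56  57  57  57  57
  57  58  58  56  51  50  56  58  58  59  59  50  38  47  56  58  58  58
  58  58  57  58  60  50  37  47  57  59  60  61  48  33  32  36  50  57
  58  58  59  60  60  59  59  59  56  57  58  59  60  60  58  46  36  50
  59  58  58  60  59  59  58  58  60  54  43  50  58  58  58  57]
[ 16  14  14  28  28  27  26  27  29  30  28  29  27 357 275  22  21  20
  20  19  20  20  21  24  28  28  28  29  29  29  28  29  28  28  26  24
  20  21  20  21  21  19  20  25  28  28  29  29  29  29  27  27  27  28
  27  21  20  21  20  20  20  19  20  26  27  27  26  28  27  27  28 110
  28  28  25  23  21  20  20  19  19  20  22  25  27  27  28  28  26  27
  27  27  27  28  24  19  22  22  20  20  20  19  20  28  29  27  27  29
  28  28  28  28  30  29  23  18  17  20  20  19  19  19  23  24  28  28
  29  29  28  28  28  27  27  29  25  20  20  21  19  19  21  19  19  28
  29  28  28  28  28  28  28  28  29  28  21  20  20  21  21  20]
img 0.8844800074714604 max at y= -1.1481415941474635 mm mod 20
dep 5.240164697317861 max at y= -6.767694115910451 mm mod 20
```

View pics/z1.png

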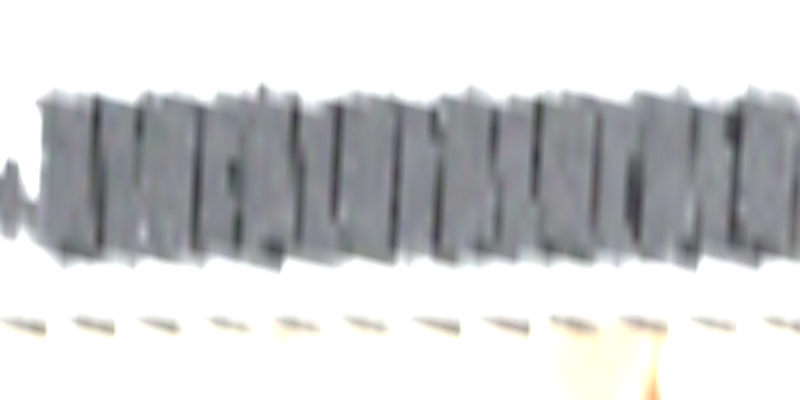

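Measured with the frame at centre (0.531, 0.025) and yaw 8.7°:

| Item | Position along rail |
|---|---|
| Pin | y ≈ +66.5 mm |
| Notch centres | y ≈ 6.3 mm mod 20, so one at 66.3 mm |
| Bar | y ≈ −66 mm, on a land |

The cross-rail offsets (−37 and +61 mm) match the given ones. The next move turns the tool.

Emit:
arm_command --claw '[60,60,60,60,60,60,60,60]' --pt "0 0 0" --pt "0 0 0" --pt "0 0 0" --pt "0 0 0" --pt "0 0 0" --pt "0 0 0" --pt "0 0 0" --pt "0 0 0" --turn '[-0.96,-0.96,-0.96,-0.96,-0.96,-0.95,0,0]'

```text
time_s: 2.22
ee_pos: [0.2833, 0.585, 0.2186]
orientation: [-0.0, -0.074, 0.997, 0.0]
wrist_force: [0.5, 0.3, 0.1]
width: 0.601
finger_force: 0.0
```

Emit:
arm_command --claw '[60,60,60,60,60,60,60,60]' --pt "-0.18 -0.95 0" --pt "-0.18 -0.95 0" --pt "-0.18 -0.95 0" --pt "-0.18 -0.95 0" --pt "-0.18 -0.95 0" --pt "-0.18 -0.95 0" --pt "-0.18 -0.95 0" --pt "-0.18 -0.95 0" --turn '[0,0,0,0,0,0,0,0]'

```text
time_s: 2.88
ee_pos: [0.3477, 0.4016, 0.2188]
orientation: [0.0, -0.074, 0.997, 0.0]
wrist_force: [0.8, 0.9, -0.9]
width: 0.604
finger_force: 0.0
```

Emit:
arm_command --claw '[60,60,60,60,60,60,60,60]' --pt "-0.18 -0.95 0" --pt "-0.18 -0.95 0" --pt "-0.18 -0.95 0" --pt "-0.18 -0.95 0" --pt "-0.18 -0.95 0" --pt "-0.18 -0.95 0" --pt "-0.18 -0.95 0" --pt "-0.18 -0.95 0" --turn '[0,0,0,0,0,0,0,0]'

```text
time_s: 3.55
ee_pos: [0.412, 0.2193, 0.219]
orientation: [0.0, -0.074, 0.997, 0.0]
wrist_force: [0.5, 0.2, 0.1]
width: 0.601
finger_force: 0.0
```

Emit:
arm_command --claw '[60,60,60,60,60,60,60,60]' --pt "-0.17 -0.92 0" --pt "-0.17 -0.92 0" --pt "-0.17 -0.92 0" --pt "-0.17 -0.92 0" --pt "-0.17 -0.92 0" --pt "-0.17 -0.92 0" --pt "-0.17 -0.92 0" --pt "-0.17 -0.92 0" --turn '[0,0,0,0,0,0,0,0]'

```text
time_s: 4.22
ee_pos: [0.4734, 0.0425, 0.219]
orientation: [0.0, -0.074, 0.997, 0.0]
wrist_force: [1.0, 0.3, 0.7]
width: 0.597
finger_force: 0.0
```

Emit:
arm_command --claw '[60,60,60,60,60,60,60,60]' --pt "-0.17 -0.92 0" --pt "-0.17 -0.92 0" --pt "-0.17 -0.92 0" --pt "-0.17 -0.92 0.8" --pt "0 0 0.8" --pt "0 0 0.8" --pt "0 0 0.8" --pt "0 0 0" --turn '[0,0,0,0,0,0,0,0]'

```text
time_s: 4.88
ee_pos: [0.5012, -0.0449, 0.1356]
orientation: [-0.004, -0.074, 0.997, 0.0]
wrist_force: [-1.3, 0.3, 0.6]
width: 0.603
finger_force: 0.0
```

```bash
python3 - <<'E'
from h import *
f=ctrl.grab_frame('side'); g=f['image'][140:320,210:410]
cv2.imwrite('pics/s1.png',cv2.resize(g[...,::-1],None,fx=3.3,fy=3.3)); print(ctrl.get_state()['ee_pos'])
E
```

```text
[ 0.50244672 -0.04481953  0.13740776]
```

View pics/s1.png

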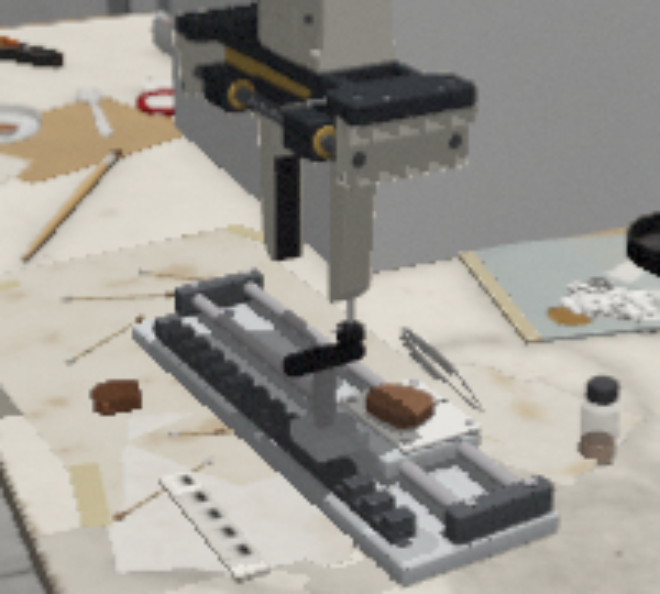

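The fingers (around (310,210) in the crop) straddle the cross bar at (325,350) along the rail. The height is right for descending, so I'll descend and grip.

Emit:
arm_command --claw '[60,60,60,60,60,60,60,60]' --pt "-0.06 -0.06 0.5" --pt "0 0 0.5" --pt "0 0 0.5" --pt "0 0 0.5" --pt "0 0 0.5" --pt "0 0 0.25" --pt "0 0 0" --pt "0 0 0" --turn '[0,0,0,0,0,0,0,0]'

```text
time_s: 5.6
ee_pos: [0.5061, -0.0461, 0.0707]
orientation: [0.001, -0.075, 0.997, -0.0]
wrist_force: [0.1, 0.3, 0.6]
width: 0.602
finger_force: 0.0
```

Emit:
arm_command --claw '[40,30,20,15,10,5,0,0]' --pt "0 0 0" --pt "0 0 0" --pt "0 0 0" --pt "0 0 0" --pt "0 0 0" --pt "0 0 0" --pt "0 0 0" --pt "0 0 0" --turn '[0,0,0,0,0,0,0,0]'

```text
time_s: 6.27
ee_pos: [0.5055, -0.0465, 0.0699]
orientation: [0.0, -0.076, 0.997, -0.0]
wrist_force: [-0.6, -0.8, 0.3]
width: 0.127
finger_force: 30.0
```

The grip width is 11.8 mm, which matches the bar. Lifting 3.5 mm should bring it to about 11 mm.

Emit:
arm_command --claw '[0,0,0,0,0,0]' --pt "0 0 -0.07" --pt "0 0 -0.07" --pt "0 0 0" --pt "0 0 0" --pt "0 0 0" --pt "0 0 0" --turn '[0,0,0,0,0,0]'

```text
time_s: 6.77
ee_pos: [0.5053, -0.0462, 0.0732]
orientation: [-0.0, -0.076, 0.997, -0.0]
wrist_force: [1.3, -0.5, -5.7]
width: 0.127
finger_force: 30.0
```

```bash
python3 - <<'E'
from h import *
np.set_printoptions(precision=4,suppress=True)
for n in('side','top'):
    f=ctrl.grab_frame(n)
    for t in('bar_grip','carriage'):
        for r in ctrl.regions_of(t,f)[:1]:
            w=P(f,np.argwhere(r['region'])); print(n,t,r['confidence'],np.median(w,0),np.percentile(w[:,2],[50,80,90,95]))
s=ctrl.get_state(); print(s['ee_pos'],s['wrist_force'])
E
```

```text
side bar_grip 0.59 [ 0.4982 -0.0516  0.085 ] [0.085  0.0932 0.0946 0.0949]
side carriage 0.56 [ 0.5389 -0.0551  0.0368] [0.0368 0.0468 0.0569 0.0906]
[ 0.5053 -0.0462  0.0734] [ 1.7068 -0.9179 -6.1063]
```

The wrist reads about −6 N from the spring, so the bar is lifted. First a gentle test push along the rail.

Emit:
arm_command --claw '[0,0,0,0]' --pt "0 0.05 0" --pt "0 0.1 0" --pt "0 0.15 0" --pt "0 0.1 0" --turn '[0,0,0,0]'

```text
time_s: 7.4
ee_pos: [0.5037, -0.0355, 0.0734]
orientation: [-0.0, -0.076, 0.997, 0.0]
wrist_force: [0.8, -1.2, -5.5]
width: 0.123
finger_force: 30.0
```

Emit:
arm_command --claw '[0,0,0,0,0,0,0,0]' --pt "0 0.2 0" --pt "0 0.25 0" --pt "0 0.25 0" --pt "0 0.25 0" --pt "0 0.25 0" --pt "0 0.25 0" --pt "0 0.25 0" --pt "0 0.2 0" --turn '[0,0,0,0,0,0,0,0]'

```text
time_s: 8.07
ee_pos: [0.4964, 0.0117, 0.0734]
orientation: [-0.0, -0.076, 0.997, 0.0]
wrist_force: [1.5, -1.8, -6.3]
width: 0.127
finger_force: 30.0
```

Emit:
arm_command --claw '[0,0,0,0,0,0,0,0]' --pt "0 0.25 0" --pt "0 0.25 0" --pt "0 0.25 0" --pt "0 0.25 0" --pt "0 0.25 0" --pt "0 0.25 0" --pt "0 0.2 0" --pt "0 0.2 0" --turn '[0,0,0,0,0,0,0,0]'

```text
time_s: 8.73
ee_pos: [0.4893, 0.0582, 0.0733]
orientation: [-0.0, -0.076, 0.997, -0.0]
wrist_force: [1.8, -1.7, -6.4]
width: 0.126
finger_force: 30.0
```

Emit:
arm_command --claw '[0,0,0,0,0,0,0,0]' --pt "0 0.2 0" --pt "0 0.2 0" --pt "0 0.2 0" --pt "0 0.2 0" --pt "0 0.15 0" --pt "0 0.1 0" --pt "0 0 0" --pt "0 0 0" --turn '[0,0,0,0,0,0,0,0]'

```text
time_s: 9.4
ee_pos: [0.4852, 0.0847, 0.0734]
orientation: [-0.0, -0.076, 0.997, 0.001]
wrist_force: [-0.3, 1.9, -5.6]
width: 0.124
finger_force: 30.0
```

```bash
cat > chk.py <<'E'
from h import *
np.set_printoptions(precision=4,suppress=True)
c=np.array([.531,.025]); a=np.radians(8.7); R=np.array([[np.cos(a),np.sin(a)],[-np.sin(a),np.cos(a)]])
for n in('side','top'):
    f=ctrl.grab_frame(n)
    for t in('bar_grip','carriage','pointer_pin'):
        for r in ctrl.regions_of(t,f)[:1]:
            w=P(f,np.argwhere(r['region'])); v=np.c_[(w[:,:2]-c)@R.T,w[:,2]]
            print(n,t,round(r['confidence'],2),'med',np.median(v,0),'z',np.percentile(w[:,2],[50,80,90,95]))
            if t=='carriage':
                k=v[abs(v[:,2]-.037)<.003]; print('  plate y',np.percentile(k[:,1],[1,99]))
s=ctrl.get_state(); e=s['ee_pos']; print(s['time_s'],e,'rail',(e[:2]-c)@R.T,s['wrist_force'])
import sys; g=f['image'][200:310,160:390]; cv2.imwrite('pics/%s_t.png'%sys.argv[1],cv2.resize(g[...,::-1],None,fx=3,fy=3))
E
python3 chk.py a
```

```text
side bar_grip 0.56 med [-0.0459  0.0611  0.0869] z [0.0869 0.0935 0.0951 0.0955]
side carriage 0.74 med [-0.003   0.0518  0.0365] z [0.0365 0.0467 0.0574 0.0889]
  plate y [0.0292 0.0976]
side pointer_pin 0.66 med [-0.1096 -0.0733  0.003 ] z [0.003  0.0037 0.004  0.0043]
top carriage 0.76 med [0.0341 0.0391 0.0371] z [0.0371 0.0386 0.0396 0.1726]
  plate y [0.0318 0.055 ]
9.8 [0.4854 0.0837 0.0734] rail [-0.0362  0.0649] [ 0.6473  1.3825 -6.2045]
```

The tool is at rail y 64.9 mm and the notch at about 66.3 mm. I'll nudge 1.3 mm along, then lower 5 mm and read the force.

Emit:
arm_command --claw '[0,0,0,0,0,0,0]' --pt "0 0.05 0" --pt "0 0 0" --pt "0 0 0.06" --pt "0 0 0.06" --pt "0 0 0.06" --pt "0 0 0" --pt "0 0 0" --turn '[0,0,0,0,0,0,0]'

```text
time_s: 10.38
ee_pos: [0.4853, 0.0844, 0.0688]
orientation: [-0.0, -0.075, 0.997, -0.0]
wrist_force: [-0.7, -1.5, -5.5]
width: 0.127
finger_force: 30.0
```

The spring load is still on the tool at about 6.4 mm lift, below land height, so the foot has entered the notch. I'll lower further and release.

Emit:
arm_command --claw '[0,0,0,0,0,0]' --pt "0 0 0.07" --pt "0 0 0.07" --pt "0 0 0.07" --pt "0 0 0" --pt "0 0 0" --pt "0 0 0" --turn '[0,0,0,0,0,0]'

```text
time_s: 10.88
ee_pos: [0.4853, 0.0848, 0.0636]
orientation: [-0.0, -0.076, 0.997, -0.0]
wrist_force: [-0.3, -1.4, -4.1]
width: 0.122
finger_force: 30.0
```

Emit:
arm_command --claw '[15,20,30,40,50,60,60,60]' --pt "0 0 0" --pt "0 0 0" --pt "0 0 0" --pt "0 0 0" --pt "0 0 0" --pt "0 0 0" --pt "0 0 0" --pt "0 0 0" --turn '[0,0,0,0,0,0,0,0]'

```text
time_s: 11.55
ee_pos: [0.4855, 0.0849, 0.0637]
orientation: [0.0, -0.076, 0.997, 0.0]
wrist_force: [-0.2, -0.4, -1.0]
width: 0.574
finger_force: 0.0
```

Emit:
arm_command --claw '[60,60,60,60,60,60,60,60]' --pt "0 0 -0.5" --pt "0 0 -0.8" --pt "0 0 -0.8" --pt "0 0 -0.8" --pt "0 0 -0.8" --pt "0 0 -0.8" --pt "0 -0.5 -0.8" --pt "0 0 0" --turn '[0,0,0,0,0,0,0,0]'

```text
time_s: 12.22
ee_pos: [0.49, 0.0707, 0.1997]
orientation: [0.004, -0.074, 0.997, -0.0]
wrist_force: [0.1, -0.6, -0.0]
width: 0.606
finger_force: 0.0
```

Emit:
arm_command --claw '[60,60,60,60,60,60,60,60]' --pt "0 -0.9 0" --pt "0 -0.9 0" --pt "0 -0.9 0" --pt "0 -0.9 0" --pt "0 -0.9 0" --pt "0 -0.9 0" --pt "0 -0.9 0" --pt "0 -0.9 0" --turn '[0,0,0,0,0,0,0,0]'

```text
time_s: 12.88
ee_pos: [0.5139, -0.1062, 0.1952]
orientation: [-0.001, -0.076, 0.997, 0.0]
wrist_force: [0.4, -0.6, 0.3]
width: 0.603
finger_force: 0.0
```

```bash
python3 chk.py b
```

```text
side bar_grip 0.76 med [-0.0395  0.061   0.0777] z [0.0777 0.0834 0.0842 0.0847]
side carriage 0.76 med [-0.005   0.0545  0.0392] z [0.0392 0.0512 0.0789 0.0834]
  plate y [0.0281 0.0987]
top bar_grip 0.66 med [-0.0377  0.066   0.0849] z [0.0849 0.0865 0.087  0.0874]
top carriage 0.56 med [0.0042 0.0639 0.0388] z [0.0388 0.0488 0.0829 0.0855]
  plate y [0.0326 0.1011]
top pointer_pin 0.63 med [0.061  0.0658 0.0277] z [0.0277 0.0301 0.0498 0.0575]
13.2833 [ 0.5143 -0.1037  0.1959] rail [-0.0359 -0.1247] [-1.1448 -1.0808  1.1496]
```

View pics/b_t.png

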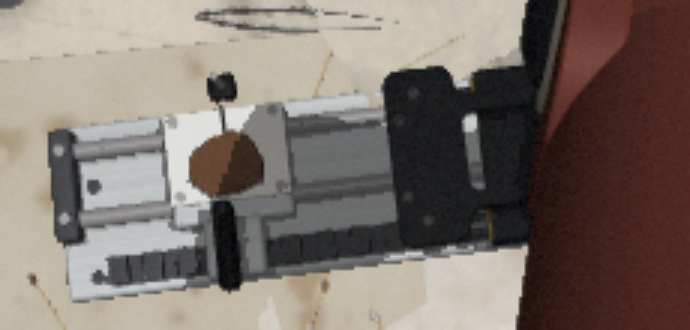

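The carriage centre (crop col 225) lines up with the pin at (220,85). The bar's rail y is 66.0 mm against 65.8 mm for the pin. The bar top is at 85–86 mm, which means it is fully down, and the arm touches nothing. I'm handing in.

```bash
python3 -c "
from rig import ctrl
print(ctrl.hand_in())"
```

```text
the job is handed in; nothing more can be done
None
```

The job is handed in: the carriage stands beside the pointer pin (measured within about 1 mm), the release bar is fully down in the nearest notch, and the arm is clear; the hand-in gave back no verdict.

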